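# Bring the milk jug round and set the brake

### The job

Push on the pegs of the serving turntable with a fingertip to turn it until the milk jug stands right in front of the steel serving tongue, squarely on the tongue's centre line. Then push the small brake lever beside the turntable fully home against its stop. Do not touch, lift or tip anything that stands on the turntable, and leave everything else on the table where it is.

Things in the scene. Friction and masses are not known exactly. Their poses are not given: they have to be found in the camera images.
- stand: Fixed foot of the turntable, a plywood disc 236 mm across and 14 mm high. Origin on the turntable's axis at table height, z up. Its x axis points along the steel serving tongue, a flat bar 40 mm wide and 10 mm high that sticks out under the turntable to 210 mm from the axis; a plywood bracket for the brake sticks out to -y.
- serve_mark (a point): Top of the round end (40 mm across) of the steel serving tongue, 190 mm from the turntable's axis, 10 mm above the table.
- turntable (a joint): Angle of the wooden turntable on its foot, rad, growing anticlockwise seen from above; it turns freely either way (to 6.2 each way), has some friction (about 1.2 N at a peg) and stays where it is left. Disc 210 mm across, top 40 mm above the table. Four pegs on arms at its rim turn with it. At 0, peg0 is on the tongue's line.
- peg0 (a point): Top of upright peg 0 of the turntable (130 mm above the table). Four short arms at right angles reach out from the disc's rim, each turned up into an upright round peg, 16 mm thick, whose axis is 125 mm from the turntable's axis; the pegs rise from 31 mm to 130 mm above the table.
- peg1 (a point): Top of upright peg 1 of the turntable (130 mm above the table), 90 degrees anticlockwise of peg 0.
- peg2 (a point): Top of upright peg 2 of the turntable (130 mm above the table), 180 degrees anticlockwise of peg 0.
- peg3 (a point): Top of upright peg 3 of the turntable (130 mm above the table), 270 degrees anticlockwise of peg 0.
- jug: The milk jug: white china, open top, 58 mm across and 85 mm high, with a loop handle on its +y side reaching 46 mm from its axis and a small spout opposite. Stands loose on the disc about 60 mm from the turntable's axis and rides round with it. Origin: centre of its underside, z up. It is right when its origin lies on the tongue's side of the axis, within 15 mm of the tongue's centre line.
- sugar_pot: Sugar pot: white china, closed, 60 mm across, 71 mm high with a ball on top; stands loose on the disc. Origin: centre of its underside.
- spoon_cup: Handleless white china cup, 60 mm across and 62 mm high, with stirring sticks standing to about 85 mm; stands loose on the disc. Origin: centre of its underside.
- brake (a joint): Brake lever on a vertical pivot beside the turntable, rad: 0 is off, its arm pointing straight away from the turntable (the stand's -y); it grows as the arm is pushed clockwise seen from above, towards the stand's -x, to its stop at 1.4 (home: above 1.25). It starts below 0.25, moves with about 1 N at its peg and stays where left.
- brake_pivot (a point): Top of the brake's pivot post (28 mm thick), on the pivot axis, 48 mm above the table; at (20, -175) mm in the stand's frame.
- brake_peg (a point): Top of the upright round steel peg, 14 mm thick, at the end of the brake's arm, 60 mm from the pivot axis; the peg rises from the arm (40 mm up) to 110 mm above the table.
- cup_stack: Stack of red cups, 80 mm across, 126 mm high, at the left; leave alone. Origin under its centre.
- white_cups: Stack of white cups, 72 mm across, 140 mm high, at the right; leave alone.
- plates: Pile of five white plates, 140 mm across, 48 mm high, at the far left; leave alone.
- mug: Blue mug, 76 mm across, 88 mm high, at the near right; leave alone.
- spatula: Kitchen spatula lying at the left; leave alone.
- saucer: Green glass saucer, 110 mm across, at the far right; leave alone.

How it is judged:
By the outcome, as a careful person would: the job done as asked, in the order asked, and still so for the second after the job is handed in, with the robot touching nothing.
It also fails if it takes over 67 s, if anything falls off the work surface, if the arm or the gripper's body presses on something with over 40 N, if the wrist force passes 120 N, or if a joint passes its speed limit or range.

### The arm

A 7-joint arm with a two-finger parallel gripper is mounted at the origin on the work surface. World frame = base frame: x ahead of the robot, y to its left, z up, the work surface at z = 0. Lengths are in m, angles in rad, forces in N, time in s.
With the tool pointing down it reaches from about 0.425 to 0.975 m from the base axis. Payload 16.7 kg.
Tool frame: the origin (TCP) lies at the very end of the fingers, on their centre line; the grasp point (between the pads) lies 19 mm behind it; z points along the fingers, y is the direction in which the jaws open and shut (so a half turn about z gives the same grasp; the last joint's range is limited). The gripper opens to 85 mm and grips with 20 to 120 N. Pads are 22 mm wide; open, the fingers measure 114 mm over their backs; the gripper's body (76 mm by 85 mm) begins 54 mm behind the grasp point. The pads swing forward as they close: fully open they stand 13 mm farther back than shut.
Start: joints at [-1.3, 0.426, 0.074, 1.606, -0.034, 1.111, -0.067], TCP at [0.275, 0.616, 0.231] pointing down, gripper open.
Joint ranges: [-2.85, 2.85], [-0.5, 2.14], [-1.23, 1.37], [0.21, 2.46], [-1.02, 4.16], [0.16, 2.05], [-2.73, 2.73]. Speed limits (rad/s): [1.89, 1.89, 2.39, 2.39, 3.01, 3.01, 3.01].

### API

Orientations are given as a 3x3 rotation matrix whose columns are the frame's x, y, z axes.
In Python, from plant import manip, optics gives the robot as it stands.
- The arm moves only by the tool jog_arm, never from a script. Its argument "increments" is a list of rows, each an object with "slide": the shift along the world's x, y, z in m, a list of three; "rot": the turn, a rotation vector about the world's x, y, z in rad, a list of three; "jaw": the opening, from 0 (shut) to 1 (fully open). In form: [{"slide": [tx, ty, tz], "rot": [wx, wy, wz], "jaw": jaw}, ...]. A call has 1 to 5 rows; each row is the pose to reach, as a shift and turn from the pose commanded when the call began; what a row does not reach only later rows make up. A row lasts 1/8 s, in which the tool goes at most 62.5 mm and 10.7 degrees, less where a joint would pass 70% of its speed; a pose out of reach is approached as far as the arm can. A call with a gripper value outside its range is refused whole. The fingers move at their own pace and stop on an object; the grip force is fixed at half the most. Time passes only in rows, so rows that repeat a pose let the fingers close. It gives the time, the measured TCP pose, the force and the opening at its end, in the units of the state.
- manip.sense(): the state, without advancing time (a new reading comes with each control period).
- optics.snapshot(name): name is "scene" or "top"; returns (picture, depth): 384x512x3 uint8, red, green, blue; 384x512 float32, m along the optical axis (not along the pixel's ray), 0 where there is no reading.
- optics.camera_params(name): a dict with "fx", "fy", "cx", "cy" (pixels), "eye" and "orientation" of the camera in the world. Camera axes: x right, y down, z forward; pixel columns grow to the right and rows downward; lengths in m; the calibration is good to about 2 mm. A picture is of the moment at which its call begins. camera_params takes no time and is no camera call.
- manip.sign_off(): hands the job in, once; it reports no verdict.
The state is a dict: "t": time; "q": joint angles; "dq": joint speeds; "joint_efforts": joint torques, N m; "tool_pos": TCP position; "tcp_rot": TCP orientation; "force": force on the tool from outside, world axes, zero at the start; "torque": the same for the moment, N m; "finger_gap": finger opening in m.
Only numpy, scipy, OpenCV 4.12 (cv2) and the standard library are available. Lean on these libraries where they do the work, as an engineer would, in place of code of your own. Each camera call takes 0.05 s, during which the arm holds its last target. There are 200 camera calls.

## Working session

There is one attempt and no reset: what is moved stays moved. The work goes in short steps, Python scripts to look and compute and a tool call to move; the robot and the scene stay as the last step left them, time stands still between calls to the robot, and variables do not carry over. Pictures are saved under pics/ and viewed, about 8 in all and at most 12, crops included, and the job is handed in when it is done.

Besides the shell and the picture viewer there is one more tool, called after "Call:" as a command line: name --argument value ..., lists and objects as JSON in quotes. jog_arm: Moves the arm, as the interface text tells. Its arguments: {"type":"object","properties":{"increments":{"type":"array"}},"required":["increments"]}

```bash
mkdir -p pics; cat > h.py <<'E'
import numpy as np, cv2
from plant import manip, optics
def snap(n):
    im,d=optics.snapshot(n); return im,d,optics.camera_params(n)
def cloud(d,P):
    v,u=np.mgrid[:d.shape[0],:d.shape[1]]
    c=np.stack([(u-P['cx'])/P['fx']*d,(v-P['cy'])/P['fy']*d,d],-1)
    return c@np.array(P['orientation']).T+np.array(P['eye'])
def ray(u,v,z,P):
    r=np.array(P['orientation'])@np.array([(u-P['cx'])/P['fx'],(v-P['cy'])/P['fy'],1]); e=np.array(P['eye'])
    return e+r*(z-e[2])/r[2]
def proj(p,P):
    c=np.array(P['orientation']).T@(np.array(p)-np.array(P['eye'])); return c[0]/c[2]*P['fx']+P['cx'],c[1]/c[2]*P['fy']+P['cy']
E
python3 - <<'E'
from h import *
for n in('scene','top'):
    im,d,P=snap(n); np.savez(n+'0.npz',im=im,d=d)
    cv2.imwrite(f'pics/{n}0.png',cv2.resize(im[...,::-1],(800,600)))
    print(n,P)
s=manip.sense(); print(s['t'],s['tool_pos'],s['tcp_rot'],s['finger_gap'])
E
```

```text
scene {'fx': 366.7250996480908, 'fy': 366.7250996480908, 'cx': 259.7431390303095, 'cy': 193.2970974222101, 'eye': array([1.19095858, 0.16153159, 1.22836396]), 'orientation': array([[-0.26441441,  0.81604384, -0.51396251],
       [ 0.96433803,  0.23019245, -0.1306277 ],
       [ 0.01171236, -0.53017345, -0.84780831]])}
top {'fx': 410.48121347759303, 'fy': 410.48121347759303, 'cx': 254.3487848474707, 'cy': 186.31878486904176, 'eye': array([ 0.42526413, -0.00713243,  1.42898051]), 'orientation': array([[ 0.02724401, -0.99678275,  0.07537851],
       [-0.99957562, -0.02638707,  0.01234131],
       [-0.01031259, -0.07568275, -0.99707862]])}
0.1 [0.27499499 0.61603739 0.23066948] [[-9.13155630e-01  4.07610905e-01 -3.80769316e-04]
 [ 4.07611068e-01  9.13154950e-01 -1.11975584e-03]
 [-1.08723306e-04 -1.17771714e-03 -9.99999301e-01]] 0.08545515413654002
```

View pics/scene0.png

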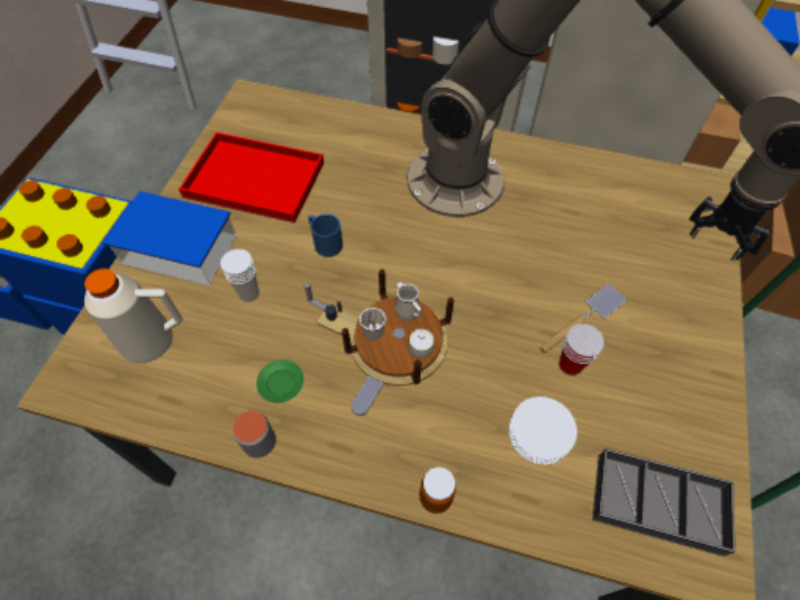

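View pics/top0.png

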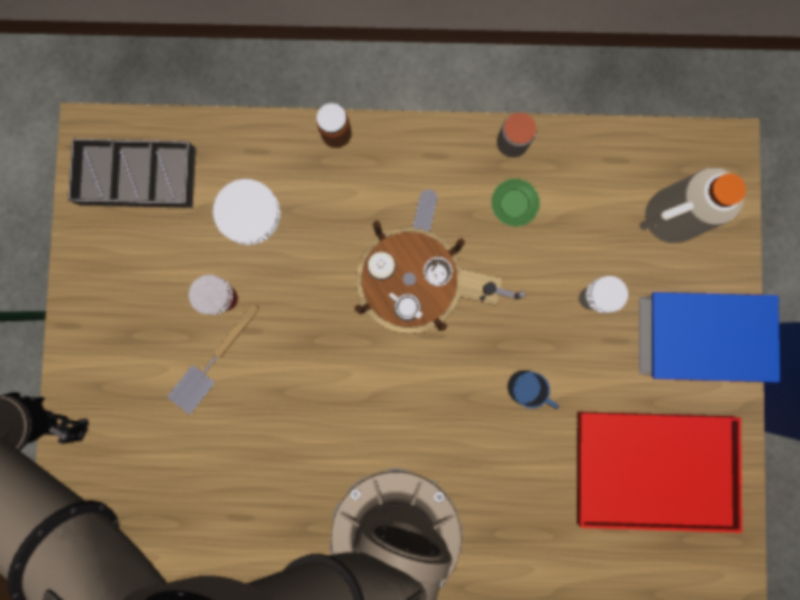

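Both views show the turntable in mid-table, centred at about (409,279) in the 800-px top view. The tongue points away from the robot, with its end at (428,195). The jug is on the robot side at (407,307), so it needs roughly a half turn. The brake pivot is at (489,290) and its peg at about (520,295).

```bash
cat > meas.py <<'E'
from h import *
from scipy.optimize import least_squares
def blobs(m,amin=4):
    n,l,s,c=cv2.connectedComponentsWithStats(m.astype(np.uint8)); return [(i,s[i,4],l==i) for i in range(1,n) if s[i,4]>=amin]
def meas(n,im,d,P,A=None):
    W=cloud(d,P); z=W[...,2]; ok=d>0
    near=ok&(np.hypot(W[...,0]-.6,W[...,1]+.03)<.3)
    hsv=cv2.cvtColor(im,cv2.COLOR_RGB2HSV)
    # disc: top surface height
    disc=near&(abs(z-.04)<.004)&(hsv[...,1]>90)
    b=max(blobs(disc),key=lambda t:t[1]) if disc.any() else None
    (c,ax,an)=cv2.minAreaRect(cv2.findContours(b[2].astype(np.uint8),0,2)[0][0])
    pts=W[b[2]][:,:2]; hull=cv2.convexHull(pts.astype(np.float32))[:,0]
    r=least_squares(lambda p:np.hypot(*(hull-p[:2]).T)-p[2],[*pts.mean(0),.105],loss='soft_l1',f_scale=.003).x
    print(n,'disc',r.round(4),b[1])
    C=r[:2]; R=np.hypot(W[...,0]-C[0],W[...,1]-C[1])
    high=near&(z>.07)&(R>.1)&(R<.16)
    for i,a,m in blobs(high): 
        p=W[m]; t=p[p[:,2]>p[:,2].max()-.012].mean(0); q=t[:2]-C; print(' high',a,t.round(3),'zmax',p[:,2].max().round(3),'R %.3f ang %.1f'%(np.hypot(*q),np.degrees(np.arctan2(q[1],q[0]))))
    inn=near&(z>.055)&(R<.1)
    for i,a,m in blobs(inn,15):
        p=W[m]; q=(p[:,:2].max(0)+p[:,:2].min(0))/2; print(' inner',a,q.round(3),'zmax',p[:,2].max().round(3),'R %.3f ang %.1f'%(np.hypot(*(q-C)),np.degrees(np.arctan2(*(q-C)[::-1]))))
    ton=near&(R>.122)&(R<.23)&(z<.03)&(hsv[...,1]<60)&(hsv[...,2]>70)
    for i,a,m in blobs(ton,60):
        q=W[m][:,:2].mean(0)-C; print(' tongue',a,W[m].mean(0).round(3),'R %.3f ang %.1f'%(np.hypot(*q),np.degrees(np.arctan2(q[1],q[0]))))
    br=near&(z>.03)&(R>.15)&(R<.28)
    for i,a,m in blobs(br):
        p=W[m]; k=p[:,2]>p[:,2].max()-.012; print(' brake?',a,p.mean(0).round(3),'top',p[k].mean(0).round(3))
    return W
if __name__=='__main__':
    for n in('top','scene'):
        f=np.load(n+'0.npz'); meas(n,f['im'],f['d'],optics.camera_params(n))
E
python3 meas.py
python3 - <<'E'
from h import *
P=optics.camera_params('top');Q=optics.camera_params('scene');k=1.5625
for nm,u,v,z in[('hub',409,279,.045),('tongue',428,195,.01),('peg',377,229,.13),('peg',460,242,.13),('peg',361,310,.13),('peg',441,326,.13),('piv',489,289,.048),('bpeg',520,295,.11),('jug',407,307,.085)]: print('top',nm,ray(u/k,v/k,z,P).round(3))
for nm,u,v,z in[('hub',399,333,.045),('tongue',363,407,.01),('peg',382,271,.13),('peg',449,300,.13),('peg',417,365,.13),('peg',346,331,.13),('piv',331,309,.048),('bpeg',309,288,.11),('jug',406,291,.085)]: print('scene',nm,ray(u/k,v/k,z,Q).round(3))
import numpy as np
for n,(x,y,w,h) in {'top':(205,105,150,120),'scene':(180,160,130,115)}.items():
    im=np.load(n+'0.npz')['im'][y:y+h,x:x+w]; cv2.imwrite(f'pics/{n}_c.png',cv2.resize(im[...,::-1],None,fx=5,fy=5,interpolation=cv2.INTER_CUBIC))
E
```

```text
top disc [ 0.5587 -0.0153  0.1057] 1742
 high 31 [0.66  0.057 0.128] zmax 0.134 R 0.124 ang 35.4
 high 32 [ 0.628 -0.117  0.127] zmax 0.132 R 0.123 ang -55.6
 high 28 [0.488 0.089 0.126] zmax 0.131 R 0.126 ang 124.4
 high 23 [ 0.455 -0.084  0.128] zmax 0.134 R 0.125 ang -146.3
 inner 245 [0.582 0.045] zmax 0.114 R 0.065 ang 69.1
 inner 132 [ 0.57  -0.073] zmax 0.124 R 0.059 ang -79.0
 inner 155 [ 0.495 -0.007] zmax 0.132 R 0.065 ang 172.4
 tongue 268 [ 0.719 -0.047  0.009] R 0.164 ang -11.1
 brake? 137 [ 0.535 -0.213  0.055] top [ 0.526 -0.246  0.107]
 brake? 9 [ 0.522 -0.174  0.051] top [ 0.521 -0.174  0.053]
scene disc [ 0.5541 -0.0191  0.1101] 1310
 high 46 [ 0.459 -0.088  0.125] zmax 0.132 R 0.117 ang -144.3
 high 48 [0.491 0.086 0.126] zmax 0.132 R 0.122 ang 121.0
 high 47 [ 0.632 -0.119  0.128] zmax 0.133 R 0.127 ang -52.0
 high 46 [0.665 0.054 0.128] zmax 0.133 R 0.133 ang 33.5
 inner 298 [ 0.496 -0.011] zmax 0.129 R 0.058 ang 171.9
 inner 231 [ 0.573 -0.075] zmax 0.126 R 0.059 ang -71.8
 inner 236 [0.586 0.044] zmax 0.111 R 0.071 ang 63.0
 tongue 271 [ 0.719 -0.048  0.01 ] R 0.167 ang -10.0
 brake? 129 [ 0.539 -0.218  0.056] top [ 0.53  -0.249  0.106]
 brake? 12 [ 0.526 -0.177  0.047] top [ 0.524 -0.178  0.051]
top hub [ 0.557 -0.014  0.045]
top tongue [ 0.751 -0.052  0.01 ]
top peg [0.65  0.054 0.13 ]
top peg [ 0.627 -0.116  0.13 ]
top peg [0.483 0.082 0.13 ]
top peg [ 0.455 -0.081  0.13 ]
top piv [ 0.539 -0.187  0.048]
top bpeg [ 0.524 -0.243  0.11 ]
top jug [ 0.494 -0.011  0.085]
scene hub [ 0.561 -0.014  0.045]
scene tongue [ 0.747 -0.045  0.01 ]
scene peg [ 0.458 -0.084  0.13 ]
scene peg [0.493 0.085 0.13 ]
scene peg [0.67  0.057 0.13 ]
scene peg [ 0.633 -0.114  0.13 ]
scene piv [ 0.543 -0.189  0.048]
scene bpeg [ 0.537 -0.238  0.11 ]
scene jug [ 0.468 -0.022  0.085]
```

View pics/top_c.png

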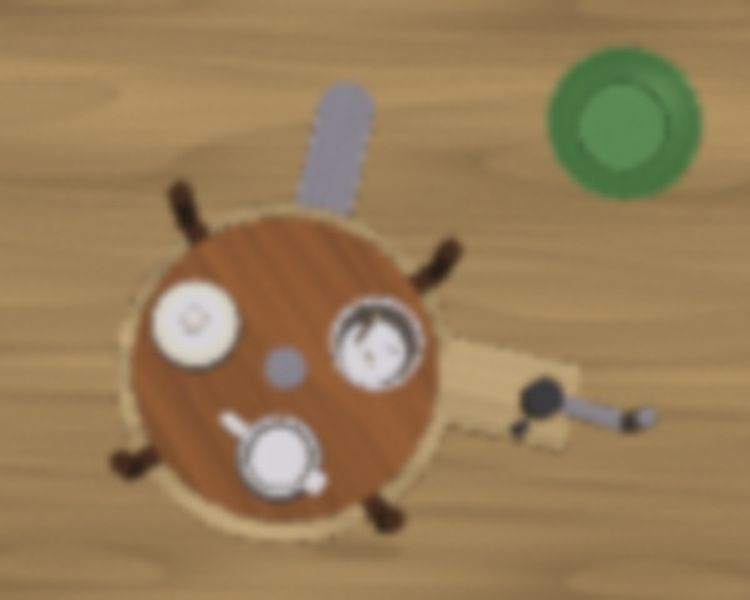

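The turntable axis is at about (.560,-.015) and the tongue at about -11.5°. The pegs sit near 35, 125, -146 and -56°, at 125 mm as given. The jug is at about 177°, so it needs roughly +171° anticlockwise. I'll sweep pegs round the far side with the shut fingertip, at about 132 mm radius so it stays clear of the china.

Call:
jog_arm --increments '[{"slide": [0.02,-0.05,0],"rot": [0,0,0],"jaw": 0},{"slide": [0.04,-0.1,0],"rot": [0,0,0],"jaw": 0},{"slide": [0.065,-0.15,0],"rot": [0,0,0],"jaw": 0},{"slide": [0.085,-0.2,0],"rot": [0,0,0],"jaw": 0},{"slide": [0.107,-0.25,0],"rot": [0,0,0],"jaw": 0}]'

```text
t: 0.72
tool_pos: [0.3825, 0.3645, 0.2312]
tcp_rot: [[-0.913, 0.408, -0.0], [0.408, 0.913, -0.0], [0.0, -0.0, -1.0]]
force: [1.3, -0.2, 0.6]
finger_gap: -0.0001
```

Call:
jog_arm --increments '[{"slide": [0.02,-0.05,0],"rot": [0,0,0],"jaw": 0},{"slide": [0.04,-0.1,0],"rot": [0,0,0],"jaw": 0},{"slide": [0.065,-0.15,0],"rot": [0,0,0],"jaw": 0},{"slide": [0.085,-0.2,0],"rot": [0,0,0],"jaw": 0},{"slide": [0.107,-0.25,0],"rot": [0,0,0],"jaw": 0}]'

```text
t: 1.35
tool_pos: [0.4894, 0.1147, 0.2313]
tcp_rot: [[-0.913, 0.407, -0.0], [0.407, 0.913, 0.0], [0.0, 0.0, -1.0]]
force: [1.2, 0.8, -0.2]
finger_gap: 0.0002
```

Call:
jog_arm --increments '[{"slide": [0.02,-0.05,0],"rot": [0,0,0],"jaw": 0},{"slide": [0.04,-0.1,0],"rot": [0,0,0],"jaw": 0},{"slide": [0.065,-0.15,0],"rot": [0,0,0],"jaw": 0},{"slide": [0.085,-0.2,0],"rot": [0,0,0],"jaw": 0},{"slide": [0.108,-0.258,0],"rot": [0,0,0],"jaw": 0}]'

```text
t: 1.98
tool_pos: [0.5976, -0.1426, 0.2311]
tcp_rot: [[-0.914, 0.406, -0.0], [0.406, 0.914, 0.0], [0.0, 0.0, -1.0]]
force: [1.5, 1.4, 0.7]
finger_gap: -0.0
```

Call:
jog_arm --increments '[{"slide": [0,0,-0.05],"rot": [0,0,0],"jaw": 0},{"slide": [0,0,-0.1],"rot": [0,0,0],"jaw": 0},{"slide": [0,0,-0.14],"rot": [0,0,0],"jaw": 0},{"slide": [0.0075,0.0035,-0.14],"rot": [0,0,0],"jaw": 0},{"slide": [0.016,0.007,-0.14],"rot": [0,0,0],"jaw": 0}]'

```text
t: 2.6
tool_pos: [0.6145, -0.1345, 0.0928]
tcp_rot: [[-0.913, 0.408, 0.001], [0.408, 0.913, -0.0], [-0.001, 0.0, -1.0]]
force: [0.2, -0.1, 1.4]
finger_gap: 0.0
```

Call:
jog_arm --increments '[{"slide": [0.005,0.0026,0],"rot": [0,0,0],"jaw": 0},{"slide": [0.0103,0.0052,0],"rot": [0,0,0],"jaw": 0},{"slide": [0.016,0.0087,0],"rot": [0,0,0],"jaw": 0},{"slide": [0.022,0.0125,0],"rot": [0,0,0],"jaw": 0},{"slide": [0.0346,0.0225,0],"rot": [0,0,0],"jaw": 0}]'

```text
t: 3.22
tool_pos: [0.648, -0.1122, 0.0914]
tcp_rot: [[-0.913, 0.409, -0.0], [0.409, 0.913, -0.0], [0.0, -0.0, -1.0]]
force: [-0.8, -1.3, 0.5]
finger_gap: -0.0003
```

```bash
python3 - <<'E'
from h import *
s=manip.sense(); print(s['tool_pos'],s['force'])
im,d,P=snap('scene'); print([int(x) for x in proj(s['tool_pos'],P)])
cv2.imwrite('pics/s1.png',cv2.resize(im[150:290,170:340,::-1],None,fx=4.4,fy=4.2,interpolation=cv2.INTER_CUBIC))
E
```

```text
[ 0.64795335 -0.11223298  0.09139544] [-0.84687778 -1.33047472  0.4659481 ]
[221, 221]
```

View pics/s1.png

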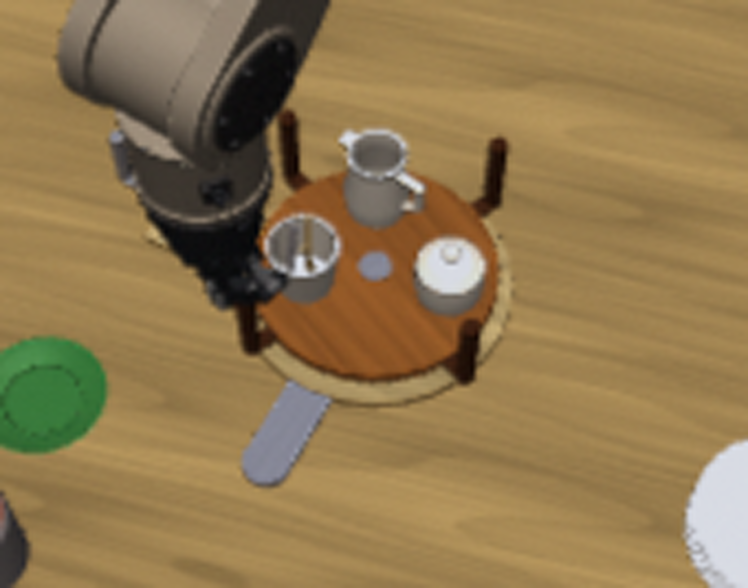

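The fingertip is alongside the -56° peg, at about (270,290) in the crop. It is clear of the cup, and the force is light. I'll sweep on.

Call:
jog_arm --increments '[{"slide": [0.0113,0.0115,0],"rot": [0,0,0],"jaw": 0},{"slide": [0.0224,0.0262,0],"rot": [0,0,0],"jaw": 0},{"slide": [0.0313,0.0423,0],"rot": [0,0,0],"jaw": 0},{"slide": [0.0379,0.0595,0],"rot": [0,0,0],"jaw": 0},{"slide": [0.0421,0.0775,0],"rot": [0,0,0],"jaw": 0}]'

```text
t: 3.9
tool_pos: [0.6903, -0.0332, 0.0913]
tcp_rot: [[-0.913, 0.407, 0.0], [0.407, 0.913, -0.0], [-0.0, 0.0, -1.0]]
force: [-0.2, -2.0, 0.1]
finger_gap: -0.0
```

Call:
jog_arm --increments '[{"slide": [0.0016,0.0183,0],"rot": [0,0,0],"jaw": 0},{"slide": [0.0006,0.0367,0],"rot": [0,0,0],"jaw": 0},{"slide": [-0.0023,0.0525,0],"rot": [0,0,0],"jaw": 0},{"slide": [-0.0064,0.0657,0],"rot": [0,0,0],"jaw": 0},{"slide": [-0.0098,0.0743,0],"rot": [0,0,0],"jaw": 0}]'

```text
t: 4.53
tool_pos: [0.6797, 0.0406, 0.0914]
tcp_rot: [[-0.913, 0.407, 0.0], [0.407, 0.913, 0.0], [0.0, 0.0, -1.0]]
force: [0.8, -0.9, -0.3]
finger_gap: -0.0002
```

```bash
python3 - <<'E'
from h import *
import meas
s=manip.sense(); print(s['t'],s['tool_pos'],s['force'])
im,d,P=snap('scene'); meas.meas('scene',im,d,P)
cv2.imwrite('pics/s2.png',cv2.resize(im[150:290,170:340,::-1],None,fx=4.4,fy=4.2,interpolation=cv2.INTER_CUBIC))
E
```

```text
4.525 [0.679679   0.04060569 0.0913919 ] [ 0.82387484 -0.89501728 -0.31025159]
scene disc [ 0.5677 -0.0239  0.0959] 413
 high 4048 [0.438 0.059 0.699] zmax 0.707 R 0.154 ang 147.4
 high 48 [0.496 0.09  0.125] zmax 0.13 R 0.134 ang 122.2
 high 299 [0.724 0.004 0.41 ] zmax 0.415 R 0.158 ang 10.0
 high 49 [ 0.629 -0.121  0.126] zmax 0.131 R 0.115 ang -58.0
 high 6 [0.684 0.084 0.328] zmax 0.331 R 0.158 ang 42.9
 high 14 [0.692 0.073 0.242] zmax 0.247 R 0.158 ang 38.1
 inner 2122 [0.571 0.032] zmax 0.651 R 0.056 ang 86.2
 inner 202 [ 0.557 -0.079] zmax 0.131 R 0.056 ang -101.5
 inner 25 [ 0.641 -0.016] zmax 0.103 R 0.073 ang 5.9
 tongue 232 [ 0.725 -0.049  0.01 ] R 0.159 ang -9.2
 brake? 2550 [0.412 0.097 0.71 ] top [0.372 0.105 0.755]
 brake? 2009 [0.715 0.053 0.395] top [0.675 0.087 0.505]
 brake? 129 [ 0.539 -0.219  0.056] top [ 0.532 -0.248  0.107]
 brake? 13 [ 0.526 -0.177  0.045] top [ 0.524 -0.178  0.05 ]
```

View pics/s2.png

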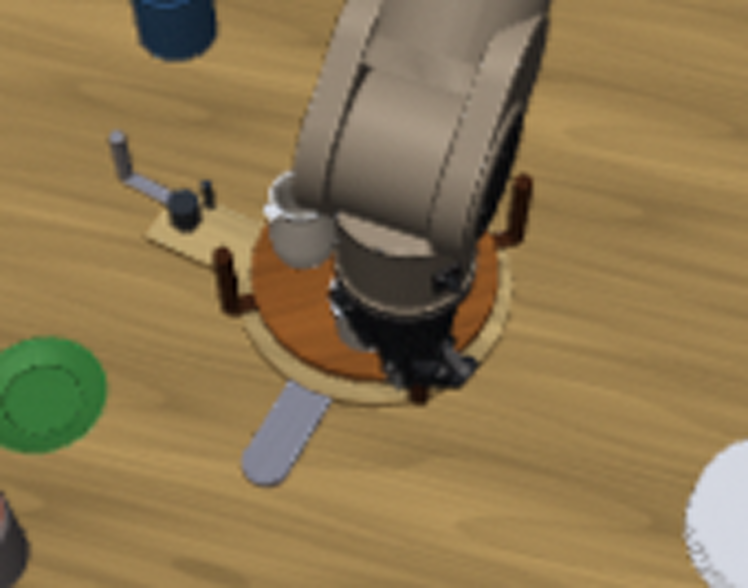

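The table turned about 87.5°: the pegs are now at about 122° and -57.5°, and the jug is at about -95°. Another ~83° is needed, so I'll lift, go back and catch the next peg.

Call:
jog_arm --increments '[{"slide": [0.001,-0.004,0.03],"rot": [0,0,0],"jaw": 0},{"slide": [0.001,-0.004,0.08],"rot": [0,0,0],"jaw": 0},{"slide": [0.001,-0.004,0.1],"rot": [0,0,0],"jaw": 0},{"slide": [-0.02,-0.05,0.1],"rot": [0,0,0],"jaw": 0},{"slide": [-0.042,-0.1,0.1],"rot": [0,0,0],"jaw": 0}]'

```text
t: 5.2
tool_pos: [0.6373, -0.0609, 0.1912]
tcp_rot: [[-0.914, 0.406, -0.0], [0.406, 0.914, 0.0], [0.0, 0.0, -1.0]]
force: [0.9, -0.8, 1.0]
finger_gap: 0.0
```

Call:
jog_arm --increments '[{"slide": [-0.023,-0.042,0],"rot": [0,0,0],"jaw": 0},{"slide": [-0.046,-0.084,0],"rot": [0,0,0],"jaw": 0},{"slide": [-0.046,-0.084,-0.05],"rot": [0,0,0],"jaw": 0},{"slide": [-0.046,-0.084,-0.1],"rot": [0,0,0],"jaw": 0},{"slide": [-0.046,-0.084,-0.1],"rot": [0,0,0],"jaw": 0}]'

```text
t: 5.82
tool_pos: [0.5895, -0.1441, 0.0884]
tcp_rot: [[-0.913, 0.408, -0.006], [0.408, 0.913, 0.0], [0.006, -0.002, -1.0]]
force: [-0.5, 0.6, 2.1]
finger_gap: -0.0001
```

Call:
jog_arm --increments '[{"slide": [0.0117,0.0034,0],"rot": [0,0,0],"jaw": 0},{"slide": [0.0224,0.0076,0],"rot": [0,0,0],"jaw": 0},{"slide": [0.0307,0.0116,0],"rot": [0,0,0],"jaw": 0},{"slide": [0.0406,0.0175,0],"rot": [0,0,0],"jaw": 0},{"slide": [0.0518,0.0256,0],"rot": [0,0,0],"jaw": 0}]'

```text
t: 6.45
tool_pos: [0.6445, -0.1183, 0.0915]
tcp_rot: [[-0.913, 0.408, -0.0], [0.408, 0.913, -0.0], [-0.0, -0.0, -1.0]]
force: [-1.5, -1.0, -0.4]
finger_gap: -0.0001
```

Call:
jog_arm --increments '[{"slide": [0.0119,0.0109,0],"rot": [0,0,0],"jaw": 0},{"slide": [0.0237,0.025,0],"rot": [0,0,0],"jaw": 0},{"slide": [0.0334,0.0406,0],"rot": [0,0,0],"jaw": 0},{"slide": [0.0409,0.0575,0],"rot": [0,0,0],"jaw": 0},{"slide": [0.046,0.0752,0],"rot": [0,0,0],"jaw": 0}]'

```text
t: 7.08
tool_pos: [0.6903, -0.0422, 0.0913]
tcp_rot: [[-0.913, 0.407, 0.0], [0.407, 0.913, -0.0], [-0.0, -0.0, -1.0]]
force: [1.4, -1.5, 0.2]
finger_gap: -0.0002
```

Call:
jog_arm --increments '[{"slide": [0.0026,0.0182,0],"rot": [0,0,0],"jaw": 0},{"slide": [0.0027,0.0343,0],"rot": [0,0,0],"jaw": 0},{"slide": [0.0013,0.048,0],"rot": [0,0,0],"jaw": 0},{"slide": [-0.0005,0.0571,0],"rot": [0,0,0],"jaw": 0},{"slide": [-0.0022,0.0638,0],"rot": [0,0,0],"jaw": 0}]'

```text
t: 7.7
tool_pos: [0.6874, 0.0206, 0.0914]
tcp_rot: [[-0.913, 0.408, 0.0], [0.408, 0.913, -0.0], [-0.0, -0.0, -1.0]]
force: [0.2, -1.1, -0.3]
finger_gap: -0.0003
```

Call:
jog_arm --increments '[{"slide": [0,0,0],"rot": [0,0,0],"jaw": 0},{"slide": [0.001,-0.004,0.03],"rot": [0,0,0],"jaw": 0},{"slide": [0.001,-0.004,0.08],"rot": [0,0,0],"jaw": 0},{"slide": [0.001,-0.004,0.13],"rot": [0,0,0],"jaw": 0},{"slide": [0.001,0.05,0.14],"rot": [0,0,0],"jaw": 0}]'

```text
t: 8.32
tool_pos: [0.6904, 0.0649, 0.2359]
tcp_rot: [[-0.91, 0.415, 0.006], [0.415, 0.91, -0.001], [-0.006, 0.002, -1.0]]
force: [0.4, 0.9, -1.1]
finger_gap: 0.0002
```

Call:
jog_arm --increments '[{"slide": [0,0.05,0],"rot": [0,0,0],"jaw": 0},{"slide": [0,0.1,0],"rot": [0,0,0],"jaw": 0},{"slide": [0,0.15,0],"rot": [0,0,0],"jaw": 0},{"slide": [0,0.2,0],"rot": [0,0,0],"jaw": 0},{"slide": [0,0.2,0],"rot": [0,0,0],"jaw": 0}]'

```text
t: 8.95
tool_pos: [0.6875, 0.2753, 0.2304]
tcp_rot: [[-0.915, 0.402, -0.001], [0.402, 0.915, 0.001], [0.002, 0.001, -1.0]]
force: [1.1, -1.0, -0.3]
finger_gap: 0.0003
```

```bash
python3 - <<'E'
from h import *
import meas
for n in('top','scene'):
    im,d,P=snap(n); meas.meas(n,im,d,P)
    if n=='top':cv2.imwrite('pics/t3.png',cv2.resize(im[105:225,205:355,::-1],None,fx=5,fy=5,interpolation=cv2.INTER_CUBIC))
E
```

```text
top disc [ 0.5592 -0.0144  0.106 ] 1693
 high 33 [0.672 0.036 0.128] zmax 0.133 R 0.123 ang 24.2
 high 32 [ 0.608 -0.128  0.127] zmax 0.134 R 0.124 ang -66.6
 high 26 [0.507 0.099 0.128] zmax 0.133 R 0.125 ang 114.4
 high 23 [ 0.444 -0.065  0.127] zmax 0.131 R 0.126 ang -156.5
 inner 181 [ 0.617 -0.033] zmax 0.129 R 0.061 ang -17.5
 inner 143 [0.557 0.045] zmax 0.124 R 0.060 ang 92.1
 inner 250 [ 0.523 -0.068] zmax 0.117 R 0.064 ang -124.4
 tongue 270 [ 0.719 -0.047  0.01 ] R 0.163 ang -11.4
 brake? 7275 [0.52  0.203 0.678] top [0.399 0.183 0.748]
 brake? 148 [ 0.534 -0.21   0.054] top [ 0.526 -0.247  0.106]
scene disc [ 0.5579 -0.0171  0.1067] 1230
 high 54 [ 0.448 -0.066  0.126] zmax 0.131 R 0.121 ang -155.9
 high 47 [0.512 0.098 0.126] zmax 0.131 R 0.124 ang 111.6
 high 48 [ 0.612 -0.13   0.126] zmax 0.132 R 0.125 ang -64.5
 high 48 [0.676 0.034 0.127] zmax 0.134 R 0.129 ang 23.6
 inner 222 [ 0.526 -0.07 ] zmax 0.116 R 0.062 ang -120.9
 inner 232 [0.559 0.043] zmax 0.125 R 0.061 ang 88.6
 inner 288 [ 0.621 -0.035] zmax 0.132 R 0.065 ang -15.6
 tongue 263 [ 0.72  -0.048  0.01 ] R 0.165 ang -10.9
 brake? 5403 [0.535 0.205 0.68 ] top [0.394 0.178 0.75 ]
 brake? 130 [ 0.54  -0.219  0.057] top [ 0.53  -0.248  0.107]
 brake? 13 [ 0.525 -0.177  0.045] top [ 0.524 -0.178  0.051]
 brake? 23 [0.691 0.224 0.446] top [0.693 0.225 0.474]
 brake? 97 [0.675 0.224 0.319] top [0.681 0.231 0.345]
```

View pics/t3.png

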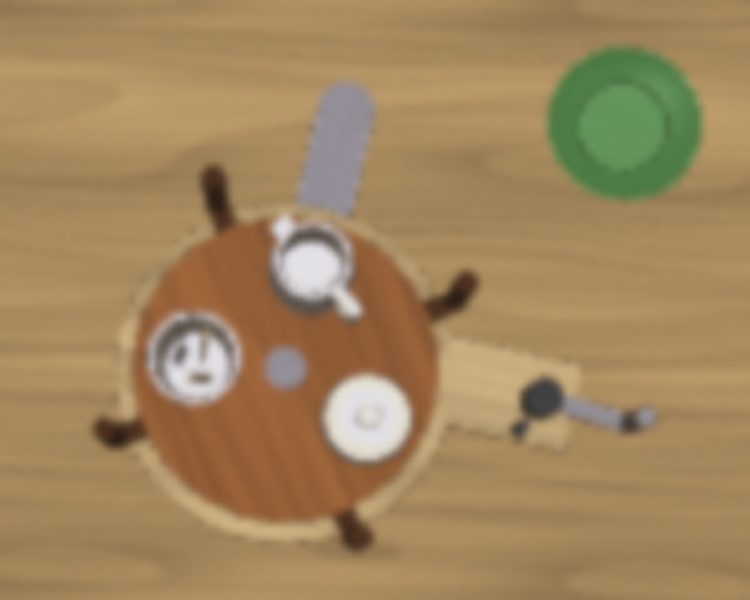

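The jug's rim is at about (312,264) in the crop, nearly on the tongue line. I'll check it by ray at the rim's 125 mm height.

```bash
python3 - <<'E'
from h import *
im,d,P=snap('top')
j=ray(205+312/5,105+264/5,.125,P); h=ray(205+285.5/5,105+368/5,.045,P)
C=np.array([.5577,-.0137]);t=ray(205+347/5,105+102/5,.01,P)
for nm,C in(('pegs',C),('hub',h[:2])):
  for nt,T in(('end',t[:2]),('centroid',np.array([.719,-.047]))):
    a=(T-C)/np.linalg.norm(T-C); q=j[:2]-C; print(nm,nt,'tongue deg',np.degrees(np.arctan2(a[1],a[0])).round(1),'along',(a@q).round(4),'lateral',(a[0]*q[1]-a[1]*q[0]).round(4))
print(j,h,t)
for nm,c in(('piv',(541,398,.048)),('bpeg',(647,415,.11))): print(nm,ray(205+c[0]/5,105+c[1]/5,c[2],P))
E
```

```text
pegs end tongue deg -11.9 along 0.0609 lateral -0.0041
pegs centroid tongue deg -11.7 along 0.0609 lateral -0.0043
hub end tongue deg -11.3 along 0.0614 lateral -0.0027
hub centroid tongue deg -11.0 along 0.0614 lateral -0.0031
[ 0.61649172 -0.03027308  0.125     ] [ 0.55678526 -0.01552334  0.045     ] [ 0.74843516 -0.05398814  0.01      ]
piv [ 0.54072158 -0.18816421  0.048     ]
bpeg [ 0.52637065 -0.24825751  0.11      ]
```

The jug is 3–4 mm from the tongue line, 61 mm out on the tongue's side, well within 15 mm. On to the brake: the pivot is at about (.542,-.189) and the peg at about (.528,-.248).

Call:
jog_arm --increments '[{"slide": [-0.0127,-0.052,0],"rot": [0,0,0],"jaw": 0},{"slide": [-0.0254,-0.104,0],"rot": [0,0,0],"jaw": 0},{"slide": [-0.0381,-0.156,0],"rot": [0,0,0],"jaw": 0},{"slide": [-0.0508,-0.208,0],"rot": [0,0,0],"jaw": 0},{"slide": [-0.0635,-0.26,0],"rot": [0,0,0],"jaw": 0}]'

```text
t: 9.72
tool_pos: [0.6242, 0.0067, 0.2317]
tcp_rot: [[-0.912, 0.41, 0.0], [0.41, 0.912, 0.0], [-0.0, 0.0, -1.0]]
force: [1.6, -1.4, -0.3]
finger_gap: 0.0001
```

Call:
jog_arm --increments '[{"slide": [-0.0127,-0.052,0],"rot": [0,0,0],"jaw": 0},{"slide": [-0.0254,-0.104,0],"rot": [0,0,0],"jaw": 0},{"slide": [-0.0381,-0.156,0],"rot": [0,0,0],"jaw": 0},{"slide": [-0.0508,-0.208,0],"rot": [0,0,0],"jaw": 0},{"slide": [-0.0635,-0.261,0],"rot": [0,0,0],"jaw": 0}]'

```text
t: 10.35
tool_pos: [0.56, -0.2539, 0.2318]
tcp_rot: [[-0.912, 0.41, 0.001], [0.41, 0.912, -0.0], [-0.001, 0.0, -1.0]]
force: [1.2, 0.3, -0.0]
finger_gap: 0.0001
```

Call:
jog_arm --increments '[{"slide": [0,0,-0.05],"rot": [0,0,0],"jaw": 0},{"slide": [0,0,-0.1],"rot": [0,0,0],"jaw": 0},{"slide": [0,0,-0.135],"rot": [0,0,0],"jaw": 0},{"slide": [0,0,-0.155],"rot": [0,0,0],"jaw": 0},{"slide": [0,0,-0.155],"rot": [0,0,0],"jaw": 0}]'

```text
t: 10.98
tool_pos: [0.5608, -0.2515, 0.0758]
tcp_rot: [[-0.913, 0.409, -0.001], [0.409, 0.913, 0.0], [0.001, -0.001, -1.0]]
force: [-0.2, -0.6, 0.5]
finger_gap: -0.0002
```

Call:
jog_arm --increments '[{"slide": [-0.0102,0.0011,0],"rot": [0,0,0],"jaw": 0},{"slide": [-0.021,0.0005,0],"rot": [0,0,0],"jaw": 0},{"slide": [-0.0317,0.0019,0],"rot": [0,0,0],"jaw": 0},{"slide": [-0.042,0.005,0],"rot": [0,0,0],"jaw": 0},{"slide": [-0.0517,0.0099,0],"rot": [0,0,0],"jaw": 0}]'

```text
t: 11.6
tool_pos: [0.5094, -0.2406, 0.0766]
tcp_rot: [[-0.913, 0.408, 0.001], [0.408, 0.913, -0.0], [-0.001, 0.0, -1.0]]
force: [2.5, 1.0, 0.8]
finger_gap: 0.0001
```

Call:
jog_arm --increments '[{"slide": [-0.0078,0.0058,0],"rot": [0,0,0],"jaw": 0},{"slide": [-0.0146,0.0127,0],"rot": [0,0,0],"jaw": 0},{"slide": [-0.0197,0.0197,0],"rot": [0,0,0],"jaw": 0},{"slide": [-0.0228,0.0254,0],"rot": [0,0,0],"jaw": 0},{"slide": [-0.0246,0.0294,0],"rot": [0,0,0],"jaw": 0}]'

```text
t: 12.22
tool_pos: [0.4851, -0.211, 0.0763]
tcp_rot: [[-0.913, 0.407, -0.0], [0.407, 0.913, -0.0], [0.0, -0.0, -1.0]]
force: [1.3, -0.9, -0.5]
finger_gap: 0.0002
```

```bash
python3 - <<'E'
from h import *
im,d,P=snap('scene'); print(manip.sense()['force'])
cv2.imwrite('pics/s4.png',cv2.resize(im[150:290,170:340,::-1],None,fx=4.4,fy=4.2,interpolation=cv2.INTER_CUBIC))
E
```

```text
[ 0.29919234 -0.36768785  0.64439903]
```

View pics/s4.png

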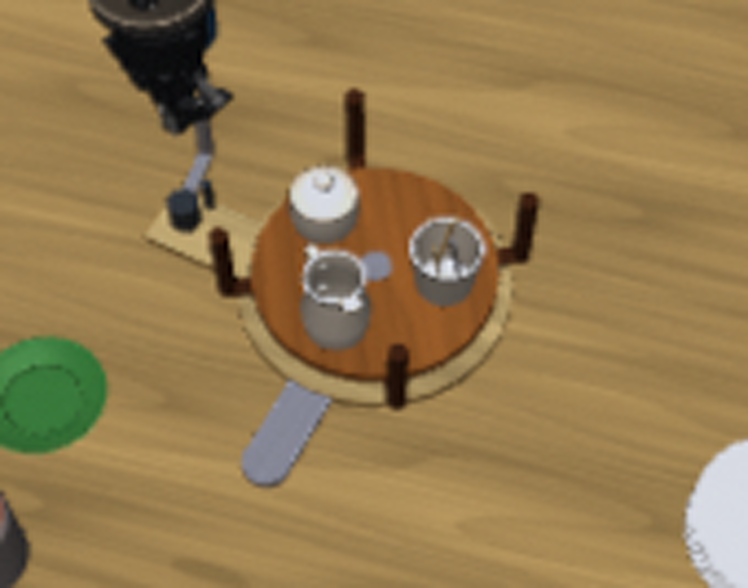

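The lever is nearly at its stop pin, with the peg behind the finger at about (205,130). I'll press on in small steps until the force rises.

Call:
jog_arm --increments '[{"slide": [-0.0003,0.001,0],"rot": [0,0,0],"jaw": 0},{"slide": [-0.0006,0.002,0],"rot": [0,0,0],"jaw": 0},{"slide": [-0.0009,0.003,0],"rot": [0,0,0],"jaw": 0},{"slide": [-0.0012,0.004,0],"rot": [0,0,0],"jaw": 0},{"slide": [-0.0012,0.004,0],"rot": [0,0,0],"jaw": 0}]'

```text
t: 12.9
tool_pos: [0.4846, -0.2091, 0.0765]
tcp_rot: [[-0.913, 0.409, 0.001], [0.409, 0.913, -0.002], [-0.002, -0.002, -1.0]]
force: [4.4, -10.8, -3.9]
finger_gap: 0.0002
```

The force rose to 11 N with the motion stalled, so the lever is on its stop. Backing off, lifting and checking.

Call:
jog_arm --increments '[{"slide": [0.001,-0.008,0],"rot": [0,0,0],"jaw": 0},{"slide": [0.002,-0.018,0],"rot": [0,0,0],"jaw": 0},{"slide": [0.002,-0.02,0.05],"rot": [0,0,0],"jaw": 0},{"slide": [0.002,-0.02,0.11],"rot": [0,0,0],"jaw": 0},{"slide": [0.002,-0.02,0.16],"rot": [0,0,0],"jaw": 0}]'

```text
t: 13.52
tool_pos: [0.4858, -0.2282, 0.2384]
tcp_rot: [[-0.913, 0.408, 0.0], [0.408, 0.913, -0.0], [-0.0, -0.0, -1.0]]
force: [1.0, 0.2, 0.5]
finger_gap: -0.0
```

Call:
jog_arm --increments '[{"slide": [0.01,-0.05,0.02],"rot": [0,0,0],"jaw": 0},{"slide": [0.02,-0.1,0.04],"rot": [0,0,0],"jaw": 0},{"slide": [0.03,-0.15,0.06],"rot": [0,0,0],"jaw": 0},{"slide": [0.03,-0.2,0.06],"rot": [0,0,0],"jaw": 0},{"slide": [0.03,-0.2,0.06],"rot": [0,0,0],"jaw": 0}]'

```text
t: 14.15
tool_pos: [0.514, -0.4318, 0.2959]
tcp_rot: [[-0.911, 0.412, -0.002], [0.412, 0.911, -0.002], [0.001, -0.002, -1.0]]
force: [-0.1, 1.2, -1.1]
finger_gap: -0.0002
```

```bash
python3 - <<'E'
from h import *
import meas
for n in('top','scene'):
    im,d,P=snap(n); meas.meas(n,im,d,P)
    cv2.imwrite(f'pics/{n}5.png',cv2.resize(im[...,::-1],(800,600)))
    cv2.imwrite(f'pics/{n}5c.png',cv2.resize(im[105:225,205:355,::-1],None,fx=5,fy=5,interpolation=cv2.INTER_CUBIC))
E
```

```text
top disc [ 0.5613 -0.014   0.1075] 1702
 high 32 [0.672 0.036 0.126] zmax 0.13 R 0.122 ang 24.4
 high 33 [ 0.608 -0.128  0.126] zmax 0.131 R 0.123 ang -67.6
 high 25 [0.507 0.1   0.129] zmax 0.133 R 0.126 ang 115.4
 high 23 [ 0.444 -0.065  0.126] zmax 0.131 R 0.128 ang -156.7
 inner 181 [ 0.617 -0.033] zmax 0.132 R 0.059 ang -18.4
 inner 144 [0.557 0.046] zmax 0.128 R 0.060 ang 94.3
 inner 250 [ 0.523 -0.068] zmax 0.115 R 0.066 ang -125.5
 tongue 262 [ 0.72  -0.047  0.009] R 0.162 ang -11.7
 brake? 142 [ 0.519 -0.187  0.055] top [ 0.481 -0.187  0.107]
 brake? 2496 [ 0.361 -0.178  0.765] top [ 0.319 -0.122  0.804]
 brake? 522 [ 0.31  -0.041  0.81 ] top [ 0.305 -0.029  0.823]
scene disc [ 0.5599 -0.0166  0.1055] 1214
 high 53 [ 0.447 -0.067  0.125] zmax 0.132 R 0.123 ang -156.0
 high 48 [0.512 0.098 0.127] zmax 0.132 R 0.124 ang 112.8
 high 48 [ 0.611 -0.13   0.127] zmax 0.133 R 0.124 ang -65.8
 high 46 [0.676 0.034 0.126] zmax 0.131 R 0.126 ang 23.6
 inner 219 [ 0.527 -0.07 ] zmax 0.114 R 0.062 ang -121.6
 inner 232 [0.56  0.043] zmax 0.125 R 0.060 ang 90.1
 inner 288 [ 0.62  -0.035] zmax 0.129 R 0.063 ang -16.5
 tongue 256 [ 0.721 -0.049  0.009] R 0.164 ang -11.3
 brake? 799 [ 0.41  -0.235  0.704] top [ 0.419 -0.245  0.726]
 brake? 138 [ 0.519 -0.189  0.057] top [ 0.487 -0.19   0.106]
```

View pics/top5c.png

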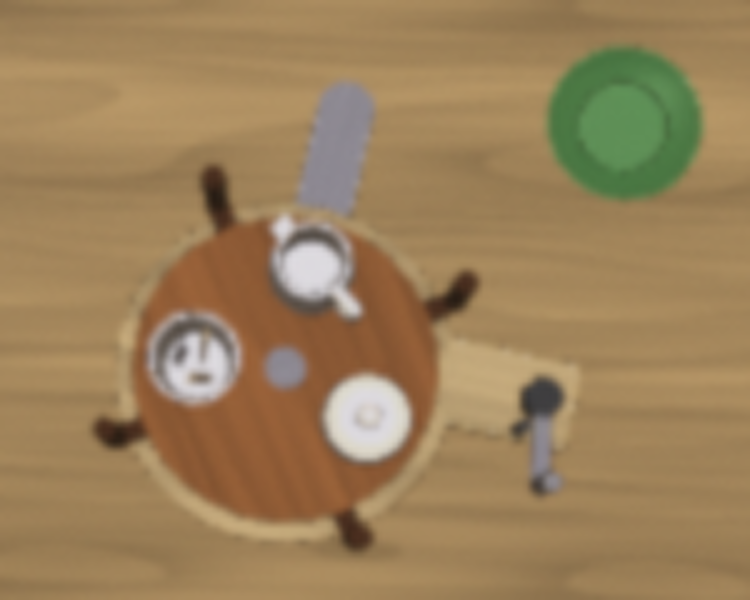

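View pics/scene5.png

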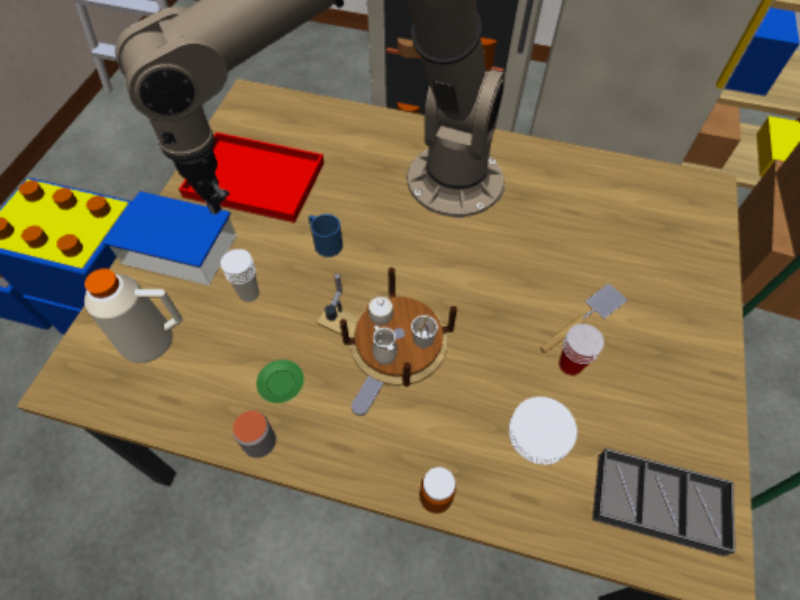

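The brake peg is at (.484,-.188), due -x of its pivot. That is about 1.37 rad, which is home. The turntable, jug and the rest of the table are unchanged, and the arm is clear.

```bash
python3 -c "from plant import manip; print(manip.sign_off())"
```

```text
the job is handed in; nothing more can be done
None
```

The turntable is turned so the milk jug stands in front of the serving tongue, the brake lever is fully home, and the job is handed in.

- **Turntable:** I turned it about 170° anticlockwise in two sweeps, pushing pegs with the shut fingertip. The jug's centre came out about 61 mm from the axis on the tongue's side, and 3–4 mm to one side of the tongue's centre line (15 mm is allowed). A second look after the brake push showed the pegs and jug unchanged.
- **Brake:** I pushed the lever until it stalled against its stop at about 11 N. Its peg then measured about 1.37 rad from off, where home is above 1.25.
- **Rest of the table:** The last pictures show the china upright on the disc and everything else apparently where it was. The arm had been withdrawn and was touching nothing, at about 14 s.

No check failed. The two cameras disagreed by a few millimetres, and the tongue's angle came out between -11° and -12°, both well inside the tolerance.

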